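Line up the sample jars by size beside the scale

ROBOT

A 6-joint arm with a two-finger parallel gripper is mounted at the origin on the work surface. World frame = base frame: x ahead of the robot, y to its left, z up, the work surface at z = 0. Lengths are in m, angles in rad, forces in N, time in s.
With the tool pointing down it reaches from about 0.25 to 0.775 m from the base axis. Payload 8.9 kg.
Tool frame: the origin (TCP) lies midway between the tips of the shut fingers; the grasp point (between the pads) lies 19 mm behind it; z points along the fingers, y is the line along which they close (so a half turn about z gives the same grasp; the last joint's range is limited). The gripper opens to 85 mm and grips with 20 to 120 N. Pads are 22 mm wide; open, the fingers measure 114 mm over their backs; the gripper's body (76 mm by 85 mm) begins 54 mm behind the grasp point. The pads swing forward as they close: fully open they stand 13 mm farther back than shut.
Start: joints at [-1.391, 0.291, -0.153, 1.127, 0, 1.431], TCP at [0.165, -0.499, 0.231] pointing down, gripper open.
Joint ranges: [-2.52, 2.52], [-0.91, 1.74], [-1.3, 1.37], [-1.96, 2.02], [-1.52, 1.47], [-3.14, 3.14]. Speed limits (rad/s): [2.22, 2.22, 2.79, 3.14, 3.14, 3.14].

INTERFACE

Orientations are given as a unit quaternion [w, x, y, z].
In Python, from plant import manip gives the robot as it stands. The module is installed in compiled form; this text tells all that it offers.
- The arm moves only by the tool move_arm, never from a script. Its arguments are lists of equal length, an entry for each row: "dp": the shift along the world's x, y, z in cm, a list of three; "twist": the turn, a rotation vector about the world's x, y, z in rad, a list of three; "claw": the closure, from 0 (fully open) to 1 (shut). In form: {"dp": [[dx, dy, dz], ...], "twist": [[ax, ay, az], ...], "claw": [claw, ...]}. A call has 1 to 12 rows; each row is the pose to reach, as a shift and turn from the pose commanded when the call began; what a row does not reach only later rows make up. A row lasts 1/10 s, in which the tool goes at most 50 mm and 8.59 degrees, less where a joint would pass 70% of its speed; a pose out of reach is approached as far as the arm can. A call with a gripper value outside its range is refused whole. The fingers move at their own pace and stop on an object; "squeeze" is the grip in N (left out, the last holds). Time passes only in rows, so rows that repeat a pose let the fingers close. It gives the time, the measured TCP pose, the force, the opening and the grip force at its end, in the units of the state.
- manip.state(): the state, without advancing time (a new reading comes with each control period).
- manip.camera(name): name is "side" or "top"; returns a dict with "pixels" (420x560x3 uint8, red, green, blue), "depth" (420x560 float32, m along the optical axis (not along the pixel's ray), 0 where there is no reading), "K" (3x3 intrinsics, pixels), "extrinsics" (4x4, takes a point from camera to world coordinates). Camera axes: x right, y down, z forward; pixel columns grow to the right and rows downward; lengths in m; the calibration is good to about 2 mm. A picture is of the moment at which its call begins.
- manip.sign_off(): hands the job in; it is judged then, once.
The state is a dict: "t": time; "qpos": joint angles; "dq": joint speeds; "joint_torque": joint torques, N m; "eef_pos": TCP position; "ee_rot": TCP orientation; "ft_force": force on the tool from outside, world axes, zero at the start; "torque": the same for the moment, N m; "grip_width": finger opening in m; "grasp_force": force on a finger pad.
Only numpy, scipy, OpenCV 4.12 (cv2) and the standard library are available. Lean on these libraries where they do the work, as an engineer would, in place of code of your own. Each camera call takes 0.05 s, during which the arm holds its last target. There are 200 camera calls.

TASK

Put the four blue-lidded sample jars back on the storage board, one standing upright and centred on each cork disc, in order of size: the smallest on the disc next to the black scale, and each next one larger, so that the largest ends up farthest from the scale. Do not tip over the porcelain beaker that stands among the jars.

Things in the scene. Friction and masses are not known exactly. Their poses are not given: they have to be found in the camera images.
- jar_a_center (a point): The smallest of four white plastic screw-top jars with blue lids: an upright closed cylinder 34 mm across (lid; the wall below it is 2 mm narrower) and 50 mm tall, about 50 g, loose. The point is its centre, half-way up (25 mm above its underside); z is its axis. It can be gripped across its upper part, lid included.
- jar_b_center (a point): The second smallest of four white plastic screw-top jars with blue lids: an upright closed cylinder 42 mm across (lid; the wall below it is 2 mm narrower) and 70 mm tall, about 90 g, loose. The point is its centre, half-way up (35 mm above its underside); z is its axis. It can be gripped across its upper part, lid included.
- jar_c_center (a point): The second largest of four white plastic screw-top jars with blue lids: an upright closed cylinder 50 mm across (lid; the wall below it is 2 mm narrower) and 92 mm tall, about 160 g, loose. The point is its centre, half-way up (46 mm above its underside); z is its axis. It can be gripped across its upper part, lid included.
- jar_d_center (a point): The largest of four white plastic screw-top jars with blue lids: an upright closed cylinder 58 mm across (lid; the wall below it is 2 mm narrower) and 116 mm tall, about 260 g, loose. The point is its centre, half-way up (58 mm above its underside); z is its axis. It can be gripped across its upper part, lid included.
- disc_1: One of four identical round cork discs, 66 mm across and 3 mm thick, fixed in one straight row 95 mm apart, centre to centre, on a grey plastic storage board (385 x 85 x 8 mm). Origin: centre of its underside, 8 mm above the table, so its top is 11 mm above the table. The numbers in the names are NOT the order along the row: go by position.
- disc_2: One of four identical round cork discs, 66 mm across and 3 mm thick, fixed in one straight row 95 mm apart, centre to centre, on a grey plastic storage board (385 x 85 x 8 mm). Origin: centre of its underside, 8 mm above the table, so its top is 11 mm above the table. The numbers in the names are NOT the order along the row: go by position.
- disc_3: One of four identical round cork discs, 66 mm across and 3 mm thick, fixed in one straight row 95 mm apart, centre to centre, on a grey plastic storage board (385 x 85 x 8 mm). Origin: centre of its underside, 8 mm above the table, so its top is 11 mm above the table. The numbers in the names are NOT the order along the row: go by position.
- disc_4: One of four identical round cork discs, 66 mm across and 3 mm thick, fixed in one straight row 95 mm apart, centre to centre, on a grey plastic storage board (385 x 85 x 8 mm). Origin: centre of its underside, 8 mm above the table, so its top is 11 mm above the table. The numbers in the names are NOT the order along the row: go by position.
- scale: Black portable scale, 90 x 80 x 18 mm, with a round steel pan (60 mm) 4 mm proud on top, fixed on the table just beyond one end of the row of discs (either end), in line with it, 102.5 mm from the nearest disc's centre. Origin: centre of its underside on the table. A dark brown flask ring (a plain ring with a hole), 80 mm across and 25 mm tall, is fixed at the same place beyond the other end.
- beaker: White porcelain beaker, open, 50 mm across and 70 mm tall, about 120 g, loose, standing among the jars; not to be tipped over. Origin: centre of its underside; z is its axis.
Not all that is in view belongs to the job. Leave any yellow look-alike of the part that bears jar_d_center alone.

How it is judged:
By the outcome, as a careful person would: the job done as asked, in the order asked, and still so for the second after the job is handed in, with the robot touching nothing.
It also fails if it takes over 106 s, if anything falls off the work surface, if the arm or the gripper's body presses on something with over 40 N, if the wrist force passes 120 N, or if a joint passes its speed limit or range.

## Working session

There is one attempt and no reset: what is moved stays moved. The work goes in short steps, Python scripts to look and compute and a tool call to move; the robot and the scene stay as the last step left them, time stands still between calls to the robot, and variables do not carry over. Pictures are saved under pics/ and viewed, at most 14 in all, crops included, and the job is handed in when it is done.

Besides the shell and the picture viewer there is one more tool, called after "Call:" as name(argument=value, ...), one argument or row to a line, values as JSON. move_arm: Moves the arm, as the interface text tells. Its arguments: {"type":"object","properties":{"dp":{"type":"array","items":{"type":"array","items":{"type":"number"}}},"twist":{"type":"array","items":{"type":"array","items":{"type":"number"}}},"claw":{"type":"array","items":{"type":"number"}},"squeeze":{"type":"number"}},"required":["dp","twist","claw"]}

```bash
mkdir -p pics; cat > h.py <<'E'
import numpy as np, cv2
from plant import manip
def cam(n):
    c=manip.camera(n); return c
def world(c):
    d=c["depth"];h,w=d.shape;u,v=np.meshgrid(np.arange(w),np.arange(h))
    K=c["K"];p=np.stack([(u-K[0,2])/K[0,0]*d,(v-K[1,2])/K[1,1]*d,d,np.ones_like(d)],-1)
    return (p@c["extrinsics"].T)[...,:3]
def save(c,f): cv2.imwrite(f,c["pixels"][...,::-1])
E
python3 - <<'E'
from h import *
for n in("top","side"):
    c=cam(n);save(c,f"pics/{n}0.png");np.savez(f"{n}0.npz",**c);print(n,c["extrinsics"].round(3).tolist(),c["K"].tolist())
s=manip.state();print(s["eef_pos"],s["ee_rot"],s["grip_width"])
E
```

```text
top [[0.005, -0.997, 0.074, 0.444], [-1.0, -0.005, 0.006, 0.028], [-0.006, -0.074, -0.997, 1.037], [0.0, 0.0, 0.0, 1.0]] [[543.7537258391596, 0.0, 274.8958039798426], [0.0, 543.7537258391596, 216.23196451435695], [0.0, 0.0, 1.0]]
side [[-0.848, -0.404, 0.343, 0.057], [-0.529, 0.654, -0.54, 0.71], [-0.006, -0.64, -0.769, 1.061], [0.0, 0.0, 0.0, 1.0]] [[539.7456087625056, 0.0, 284.95326428840247], [0.0, 539.7456087625056, 201.35345286856307], [0.0, 0.0, 1.0]]
[ 0.16445654 -0.49814764  0.23078408] [-5.96826210e-04  9.87324939e-01  1.58710771e-01 -2.70236616e-05] 0.08521285469121422
```

View pics/top0.png

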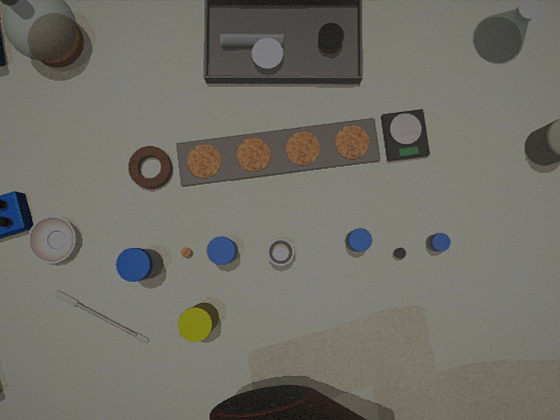

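View pics/side0.png

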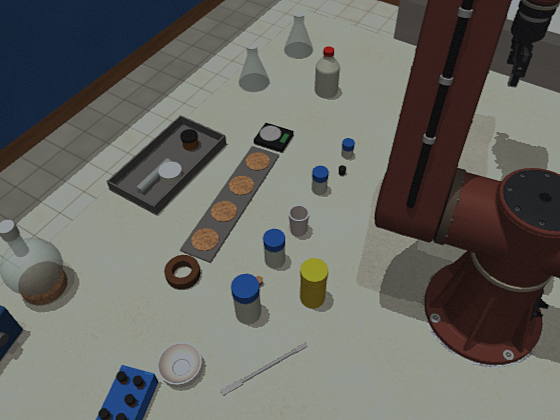

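Top view: the lids run from smallest at (440,242), through (360,240) and (222,250), to largest at (135,264). The beaker is at (281,252) and the yellow look-alike at (195,324). The discs run from (352,142), next to the scale at (405,135), to (204,161) by the brown ring. The side view agrees.

```bash
cat >> h.py <<'E'
def ray(c,u,v,z):
    K,E=c["K"],c["extrinsics"];r=E[:3,:3]@np.array([(u-K[0,2])/K[0,0],(v-K[1,2])/K[1,1],1.]);o=E[:3,3]
    return o+r*(z-o[2])/r[2]
def blobs(m,amin):
    cs,_=cv2.findContours(m.astype(np.uint8)*255,cv2.RETR_EXTERNAL,cv2.CHAIN_APPROX_NONE)
    return sorted([(*cv2.minEnclosingCircle(k),cv2.contourArea(k)) for k in cs if cv2.contourArea(k)>amin],key=lambda b:b[0][0])
def hsv(c): return cv2.cvtColor(c["pixels"],cv2.COLOR_RGB2HSV)
def measure(c,show=True):
    H=hsv(c);W=world(c)
    hs=H[...,0].astype(int)
    lid=(hs>100)&(hs<125)&(H[...,1]>130)&(H[...,2]>60)
    cork=(hs>5)&(hs<20)&(H[...,1]>90)&(H[...,2]>90)
    cork=cv2.morphologyEx(cork.astype(np.uint8),cv2.MORPH_CLOSE,np.ones((5,5)))
    for nm,m in(("lid",lid),("cork",cork)):
        for (u,v),r,a in blobs(m,150):
            if nm=="lid":
                zm=float(np.median(W[int(v)-3:int(v)+4,int(u)-3:int(u)+4,2]))
            else: zm=.011
            p=ray(c,u,v,zm)
            dia=2*r/c["K"][0,0]*(c["extrinsics"][2,3]-zm)
            print(nm,(round(u,1),round(v,1)),"xyz",p.round(4),"dia",round(dia,4),"depthz",W[int(v),int(u)].round(4))
E
python3 - <<'E'
from h import *
for n in("top","side"):
    print(n); c=dict(np.load(n+"0.npz")); measure(c)
    W=world(c)
    # depth-based: points in lid height bands
    for nm,(x,y),zt in (("bk",(281,252),.07),("yel",(195,324),.116)):
        if n=="top":
            p=ray(c,x,y,zt);print(nm,p)
E
```

```text
top
lid (8.7, 214.5) xyz [0.5185 0.5241 0.0414] dia 0.0883 depthz [0.5195 0.5262 0.04  ]
lid (133.1, 264.2) xyz [0.4296 0.2728 0.1157] dia 0.0578 depthz [0.43   0.2731 0.1153]
lid (220.7, 250.2) xyz [0.4543 0.1274 0.0914] dia 0.0484 depthz [0.4546 0.1287 0.0918]
lid (359.9, 239.5) xyz [ 0.4747 -0.1173  0.0696] dia 0.0402 depthz [ 0.4756 -0.1158  0.0694]
lid (441.0, 241.6) xyz [ 0.4723 -0.2669  0.0501] dia 0.0314 depthz [ 0.4733 -0.2649  0.0512]
cork (203.7, 160.7) xyz [0.6255 0.1705 0.011 ] dia 0.0645 depthz [0.6272 0.1722 0.0085]
cork (253.0, 154.2) xyz [0.6384 0.0765 0.011 ] dia 0.0646 depthz [0.639  0.0766 0.0097]
cork (302.4, 147.9) xyz [ 0.6509 -0.0176  0.011 ] dia 0.0645 depthz [ 0.6524 -0.0169  0.0119]
cork (351.7, 141.8) xyz [ 0.6631 -0.1118  0.011 ] dia 0.0646 depthz [ 0.6646 -0.1104  0.0112]
bk [0.45186757 0.02266963 0.07      ]
yel [0.33042187 0.16644482 0.116     ]
side
lid (24.0, 121.5) xyz [ 2.0827 -0.2398 -0.6132] dia 0.1082 depthz [ 2.0961 -0.2472 -0.622 ]
lid (130.7, 395.3) xyz [0.4962 0.5564 0.0645] dia 0.1163 depthz [0.497  0.557  0.0659]
lid (245.1, 286.6) xyz [0.4275 0.278  0.1164] dia 0.0496 depthz [0.4266 0.2791 0.1208]
lid (273.7, 238.0) xyz [0.4538 0.1316 0.0915] dia 0.0386 depthz [0.4556 0.1317 0.0902]
cork (204.5, 238.5) xyz [0.627 0.172 0.011] dia 0.0534 depthz [0.6293 0.1712 0.0104]
cork (223.5, 210.5) xyz [0.6392 0.0784 0.011 ] dia 0.0505 depthz [0.6409 0.078  0.0114]
cork (241.0, 184.5) xyz [ 0.6517 -0.0158  0.011 ] dia 0.0477 depthz [ 0.6533 -0.0179  0.0099]
cork (257.3, 161.0) xyz [ 0.6628 -0.1085  0.011 ] dia 0.0456 depthz [ 0.6638 -0.1084  0.0106]
```

Call:
move_arm(
  dp=[
    [3.1, 2.3, -0.9],
    [6.2, 4.6, -1.8],
    [9.3, 7, -2.7],
    [12.4, 9.3, -3.6],
    [15.4, 11.6, -4.5],
    [18.5, 13.9, -5.4],
    [21.6, 16.2, -6.3],
    [24.7, 18.6, -7.2],
    [27.8, 20.9, -8.1],
    [30.8, 23.2, -9],
    [30.8, 23.2, -9],
    [30.8, 23.2, -9],
  ],
  twist=[
    [0, 0, 0.138],
    [0, 0, 0.277],
    [0, 0, 0.415],
    [0, 0, 0.554],
    [0, 0, 0.692],
    [0, 0, 0.83],
    [0, 0, 0.969],
    [0, 0, 1.107],
    [0, 0, 1.246],
    [0, 0, 1.384],
    [0, 0, 1.384],
    [0, 0, 1.384],
  ],
  claw=[0, 0, 0, 0, 0, 0, 0, 0, 0, 0, 0, 0],
  squeeze=30,
)

```text
t: 1.3
eef_pos: [0.4726, -0.2657, 0.1407]
ee_rot: [-0.001, 0.659, 0.753, -0.0]
ft_force: [-1.1, 0.4, 0.5]
grip_width: 0.0854
grasp_force: 0.0
```

Call:
move_arm(
  dp=[
    [0, 0, -3],
    [0, 0, -6],
    [0, 0, -9],
    [0, 0, -11.5],
    [0, 0, -12.7],
    [0, 0, -12.7],
    [0, 0, -12.7],
    [0, 0, -12.7],
    [0, 0, -12.7],
    [0, 0, -12.7],
    [0, 0, -12.7],
    [0, 0, -12.7],
  ],
  twist=[
    [0, 0, 0],
    [0, 0, 0],
    [0, 0, 0],
    [0, 0, 0],
    [0, 0, 0],
    [0, 0, 0],
    [0, 0, 0],
    [0, 0, 0],
    [0, 0, 0],
    [0, 0, 0],
    [0, 0, 0],
    [0, 0, 0],
  ],
  claw=[0, 0, 0, 0, 0, 0, 0.3, 0.5, 0.8, 1, 1, 1],
)

```text
t: 2.5
eef_pos: [0.4731, -0.267, 0.0152]
ee_rot: [0.001, 0.659, 0.752, -0.0]
ft_force: [-1.3, 0.1, 7.1]
grip_width: 0.0327
grasp_force: 29.2
```

Call:
move_arm(
  dp=[
    [0, 0, 1],
    [0, 0, 2.5],
    [0.8, 0.6, 4],
    [3.2, 2.6, 5],
    [6, 4.9, 5],
    [8.8, 7.2, 5],
    [11.6, 9.4, 5],
    [14.4, 11.7, 5],
    [16.8, 13.6, 5],
    [18.4, 14.9, 5],
    [19.1, 15.5, 5],
    [19.1, 15.5, 5],
  ],
  twist=[
    [0, 0, 0],
    [0, 0, 0],
    [0, 0, 0],
    [0, 0, 0],
    [0, 0, 0],
    [0, 0, 0],
    [0, 0, 0],
    [0, 0, 0],
    [0, 0, 0],
    [0, 0, 0],
    [0, 0, 0],
    [0, 0, 0],
  ],
  claw=[1, 1, 1, 1, 1, 1, 1, 1, 1, 1, 1, 1],
)

```text
t: 3.7
eef_pos: [0.6639, -0.1109, 0.0645]
ee_rot: [0.0, 0.658, 0.753, 0.0]
ft_force: [-0.3, -0.6, -0.5]
grip_width: 0.0332
grasp_force: 30.0
```

```bash
python3 - <<'E'
from h import *
c=cam("side");save(c,"pics/s1.png");c=cam("top");save(c,"pics/t1.png");measure(c)
s=manip.state();print(s["eef_pos"],s["ft_force"],s["grip_width"])
E
```

```text
lid (11.0, 215.0) xyz [0.5176 0.5197 0.0417] dia 0.09 depthz [0.5175 0.5192 0.0428]
lid (133.2, 263.7) xyz [0.4305 0.2726 0.1155] dia 0.0564 depthz [0.4317 0.2731 0.1154]
lid (220.7, 250.2) xyz [0.4543 0.1274 0.0913] dia 0.0484 depthz [0.4546 0.1286 0.093 ]
cork (61.0, 45.0) xyz [0.8513 0.4511 0.011 ] dia 0.0881 depthz [0.818  0.4166 0.0947]
cork (133.0, 368.0) xyz [0.2362 0.2961 0.011 ] dia 0.4781 depthz [0.3857 0.1028 0.7509]
cork (149.2, 166.5) xyz [0.6138 0.2744 0.011 ] dia 0.078 depthz [6.165e-01 2.773e-01 6.000e-04]
cork (203.7, 160.7) xyz [0.6255 0.1705 0.011 ] dia 0.0645 depthz [0.6269 0.172  0.0102]
cork (253.0, 154.2) xyz [0.6384 0.0765 0.011 ] dia 0.0646 depthz [0.639  0.0766 0.0095]
cork (303.5, 149.5) xyz [ 0.6478 -0.0198  0.011 ] dia 0.0706 depthz [ 0.649  -0.0189  0.0098]
cork (371.5, 215.3) xyz [ 0.5224 -0.1484  0.011 ] dia 0.9273 depthz [ 0.4718 -0.0345  0.6716]
[ 0.66276502 -0.11204672  0.0643747 ] [-0.90200565  0.39551014 -1.03111748] 0.03301482992932765
```

View pics/s1.png

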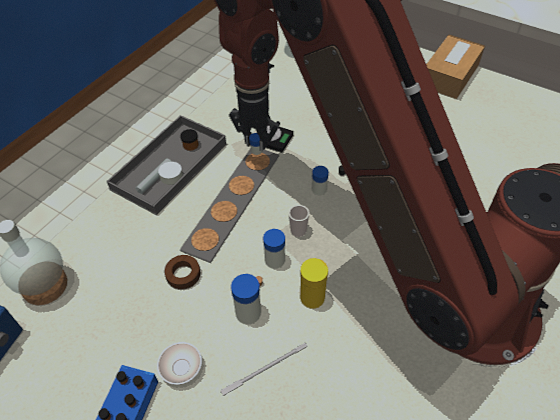

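The gripper holds jar a over the disc beside the scale, at (255,140). Next I lower, release and retreat.

Call:
move_arm(
  dp=[
    [0, 0, -1.5],
    [0, 0, -2.7],
    [0, 0, -3.5],
    [0, 0, -3.9],
    [0, 0, -3.9],
    [0, 0, -3.9],
    [0, 0, -3.9],
    [0, 0, -3.9],
    [0, 0, -3.9],
    [0, 0, -3.9],
    [0, 0, -3.9],
    [0, 0, -3.9],
  ],
  twist=[
    [0, 0, 0],
    [0, 0, 0],
    [0, 0, 0],
    [0, 0, 0],
    [0, 0, 0],
    [0, 0, 0],
    [0, 0, 0],
    [0, 0, 0],
    [0, 0, 0],
    [0, 0, 0],
    [0, 0, 0],
    [0, 0, 0],
  ],
  claw=[1, 1, 1, 1, 1, 1, 0.6, 0.4, 0.2, 0, 0, 0],
)

```text
t: 5.0
eef_pos: [0.6636, -0.1115, 0.0252]
ee_rot: [-0.0, 0.659, 0.752, -0.0]
ft_force: [0.6, -0.0, 0.0]
grip_width: 0.0854
grasp_force: 0.0
```

Call:
move_arm(
  dp=[
    [0, 0, 2.5],
    [0, 0, 6],
    [-1, 0, 9],
    [-4.5, -0.1, 10],
    [-8.5, -0.3, 10],
    [-12.5, -0.4, 10],
    [-16, -0.5, 9],
    [-18.3, -0.6, 8],
    [-18.8, -0.6, 7.5],
    [-18.8, -0.6, 7.5],
    [-18.8, -0.6, 7.5],
    [-18.8, -0.6, 7.5],
  ],
  twist=[
    [0, 0, 0],
    [0, 0, 0],
    [0, 0, 0],
    [0, 0, 0],
    [0, 0, 0],
    [0, 0, 0],
    [0, 0, 0],
    [0, 0, 0],
    [0, 0, 0],
    [0, 0, 0],
    [0, 0, 0],
    [0, 0, 0],
  ],
  claw=[0, 0, 0, 0, 0, 0, 0, 0, 0, 0, 0, 0],
)

```text
t: 6.2
eef_pos: [0.4771, -0.1178, 0.1007]
ee_rot: [0.001, 0.659, 0.752, 0.0]
ft_force: [0.5, 0.4, 0.1]
grip_width: 0.0858
grasp_force: 0.0
```

```bash
python3 - <<'E'
from h import *
c=cam("top");save(c,"pics/t2.png");measure(c)
s=manip.state();print(s["eef_pos"],s["ft_force"],s["grip_width"])
E
```

```text
lid (8.7, 214.5) xyz [0.5184 0.5238 0.0419] dia 0.0882 depthz [0.5193 0.5248 0.0427]
lid (133.0, 264.0) xyz [0.43   0.273  0.1158] dia 0.0576 depthz [0.43   0.275  0.1145]
lid (220.7, 250.2) xyz [0.4543 0.1274 0.0915] dia 0.0484 depthz [0.4547 0.1291 0.0879]
lid (355.5, 136.5) xyz [ 0.6622 -0.112   0.0607] dia 0.0314 depthz [ 0.6634 -0.1112  0.0595]
cork (148.7, 166.2) xyz [0.6145 0.2753 0.011 ] dia 0.0766 depthz [ 0.6168  0.2796 -0.0008]
cork (203.7, 160.7) xyz [0.6255 0.1705 0.011 ] dia 0.0645 depthz [0.6264 0.1716 0.0131]
cork (253.0, 154.2) xyz [0.6384 0.0765 0.011 ] dia 0.0646 depthz [0.6389 0.0766 0.0104]
cork (302.4, 148.0) xyz [ 0.6507 -0.0176  0.011 ] dia 0.0646 depthz [ 0.6507 -0.0169  0.011 ]
cork (351.6, 141.5) xyz [ 0.6636 -0.1116  0.011 ] dia 0.0641 depthz [ 0.6542 -0.1039  0.0595]
cork (434.5, 221.4) xyz [ 0.5115 -0.2671  0.011 ] dia 0.249 depthz [ 0.4721 -0.0942  0.6107]
cork (501.2, 255.1) xyz [ 0.4487 -0.391   0.011 ] dia 0.2081 depthz [ 0.4457 -0.1431  0.6175]
[ 0.47685383 -0.11775883  0.10059984] [-0.02683998  0.43494601 -0.00988255] 0.08547191818490792
```

View pics/t2.png

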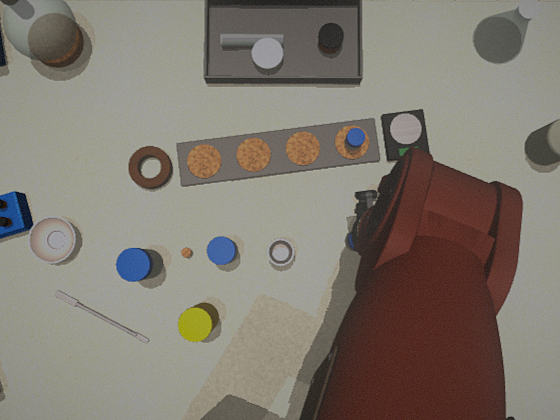

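Jar a stands on its disc at (355,137), about 1 mm off centre and at the right height. The gripper is over jar b.

Call:
move_arm(
  dp=[
    [-0.1, 0.1, -2],
    [-0.1, 0.1, -4],
    [-0.1, 0.1, -6],
    [-0.1, 0.1, -7],
    [-0.1, 0.1, -7],
    [-0.1, 0.1, -7],
    [-0.1, 0.1, -7],
    [-0.1, 0.1, -7],
    [-0.1, 0.1, -7],
    [-0.1, 0.1, -7],
    [-0.1, 0.1, -7],
    [-0.1, 0.1, -7],
  ],
  twist=[
    [0, 0, 0],
    [0, 0, 0],
    [0, 0, 0],
    [0, 0, 0],
    [0, 0, 0],
    [0, 0, 0],
    [0, 0, 0],
    [0, 0, 0],
    [0, 0, 0],
    [0, 0, 0],
    [0, 0, 0],
    [0, 0, 0],
  ],
  claw=[0, 0, 0, 0, 0, 0.3, 0.5, 0.8, 1, 1, 1, 1],
)

```text
t: 7.45
eef_pos: [0.4752, -0.1168, 0.0312]
ee_rot: [0.001, 0.659, 0.752, 0.0]
ft_force: [-1.2, -0.8, 4.8]
grip_width: 0.0411
grasp_force: 29.6
```

Call:
move_arm(
  dp=[
    [0, 0, 1],
    [0, 0, 2.5],
    [0.8, 0.5, 3.6],
    [3, 1.7, 4],
    [5.8, 3.3, 4],
    [8.6, 4.9, 4],
    [11.4, 6.4, 4],
    [14, 7.9, 4],
    [16.2, 9.2, 4],
    [17.4, 9.9, 4],
    [17.7, 10, 3],
    [17.7, 10, 2],
  ],
  twist=[
    [0, 0, 0],
    [0, 0, 0],
    [0, 0, 0],
    [0, 0, 0],
    [0, 0, 0],
    [0, 0, 0],
    [0, 0, 0],
    [0, 0, 0],
    [0, 0, 0],
    [0, 0, 0],
    [0, 0, 0],
    [0, 0, 0],
  ],
  claw=[1, 1, 1, 1, 1, 1, 1, 1, 1, 1, 1, 1],
)

```text
t: 8.65
eef_pos: [0.6515, -0.0166, 0.0499]
ee_rot: [0.0, 0.659, 0.752, -0.0]
ft_force: [0.8, -0.4, -0.8]
grip_width: 0.0413
grasp_force: 30.6
```

Call:
move_arm(
  dp=[
    [0, 0, -0.5],
    [0, 0, -0.9],
    [0, 0, -0.9],
    [0, 0, -0.9],
    [0, 0, -0.9],
    [0, 0, -0.9],
    [0, 0, -0.9],
    [0, 0, -0.9],
    [0, 0, -0.9],
    [0, 0, -0.9],
    [0, 0, -0.9],
    [0, 0, -0.9],
  ],
  twist=[
    [0, 0, 0],
    [0, 0, 0],
    [0, 0, 0],
    [0, 0, 0],
    [0, 0, 0],
    [0, 0, 0],
    [0, 0, 0],
    [0, 0, 0],
    [0, 0, 0],
    [0, 0, 0],
    [0, 0, 0],
    [0, 0, 0],
  ],
  claw=[1, 1, 1, 1, 1, 0.8, 0.6, 0.4, 0.2, 0, 0, 0],
)

```text
t: 9.85
eef_pos: [0.6515, -0.0166, 0.0412]
ee_rot: [-0.0, 0.659, 0.752, -0.0]
ft_force: [0.3, 0.8, 0.1]
grip_width: 0.0853
grasp_force: 0.0
```

Call:
move_arm(
  dp=[
    [0, 0, 2.5],
    [0, 0, 6],
    [-0.5, 0.4, 9.5],
    [-3, 2.2, 11],
    [-6, 4.4, 11],
    [-9, 6.6, 11],
    [-12, 8.8, 11],
    [-15, 11, 10.5],
    [-17.8, 13.1, 9.5],
    [-19.4, 14.3, 9],
    [-19.7, 14.5, 9],
    [-19.7, 14.5, 9],
  ],
  twist=[
    [0, 0, 0],
    [0, 0, 0],
    [0, 0, 0],
    [0, 0, 0],
    [0, 0, 0],
    [0, 0, 0],
    [0, 0, 0],
    [0, 0, 0],
    [0, 0, 0],
    [0, 0, 0],
    [0, 0, 0],
    [0, 0, 0],
  ],
  claw=[0, 0, 0, 0, 0, 0, 0, 0, 0, 0, 0, 0],
)

```text
t: 11.05
eef_pos: [0.4548, 0.1286, 0.1316]
ee_rot: [0.0, 0.659, 0.753, 0.0]
ft_force: [-1.2, -0.9, 0.1]
grip_width: 0.0855
grasp_force: 0.0
```

```bash
python3 - <<'E'
from h import *
c=cam("top");save(c,"pics/t3.png");measure(c)
s=manip.state();print(s["eef_pos"],s["qpos"].round(2) if hasattr(s["qpos"],"round") else s["qpos"])
E
```

```text
lid (8.7, 214.5) xyz [0.5185 0.524  0.0416] dia 0.0883 depthz [0.5194 0.5256 0.0412]
lid (304.3, 141.2) xyz [ 0.6488 -0.0179  0.0811] dia 0.0398 depthz [ 0.6491 -0.0174  0.0813]
lid (355.4, 136.6) xyz [ 0.6623 -0.1119  0.06  ] dia 0.0314 depthz [ 0.6634 -0.1112  0.0594]
cork (140.5, 258.0) xyz [0.4398 0.2869 0.011 ] dia 0.3619 depthz [0.4421 0.1283 0.6408]
cork (148.5, 165.8) xyz [0.6153 0.2757 0.011 ] dia 0.0766 depthz [ 0.6188  0.2797 -0.001 ]
cork (203.7, 160.7) xyz [0.6255 0.1705 0.011 ] dia 0.0645 depthz [0.6267 0.1718 0.0115]
cork (253.1, 154.3) xyz [0.6381 0.0764 0.011 ] dia 0.0645 depthz [0.6387 0.0765 0.0113]
cork (302.3, 148.0) xyz [ 0.6507 -0.0174  0.011 ] dia 0.0642 depthz [ 0.6389 -0.014   0.0783]
cork (351.6, 141.7) xyz [ 0.6633 -0.1116  0.011 ] dia 0.0642 depthz [ 0.6541 -0.1039  0.0599]
[0.4555978  0.12832442 0.13177662] [ 0.12  0.28 -0.45  0.84 -0.    1.56]
```

View pics/t3.png

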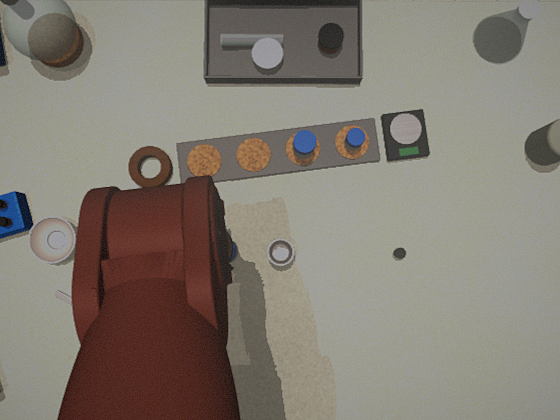

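Jar b stands on the second disc at (304,141) within about 2 mm. The gripper is over jar c.

Call:
move_arm(
  dp=[
    [0, 0, -2.5],
    [0, 0, -5],
    [0, 0, -7.5],
    [0, 0, -8.5],
    [0, 0, -8.5],
    [0, 0, -8.5],
    [0, 0, -8.5],
    [0, 0, -8.5],
    [0, 0, -8.5],
    [0, 0, -8.5],
    [0, 0, -8.5],
    [0, 0, -8.5],
  ],
  twist=[
    [0, 0, 0],
    [0, 0, 0],
    [0, 0, 0],
    [0, 0, 0],
    [0, 0, 0],
    [0, 0, 0],
    [0, 0, 0],
    [0, 0, 0],
    [0, 0, 0],
    [0, 0, 0],
    [0, 0, 0],
    [0, 0, 0],
  ],
  claw=[0, 0, 0, 0, 0, 0.3, 0.5, 0.8, 1, 1, 1, 1],
)

```text
t: 12.3
eef_pos: [0.4554, 0.1286, 0.0474]
ee_rot: [0.001, 0.659, 0.752, 0.001]
ft_force: [0.1, -0.5, 5.1]
grip_width: 0.0489
grasp_force: 30.0
```

Call:
move_arm(
  dp=[
    [0, 0, 1],
    [0, 0, 2.5],
    [0.8, -0.2, 3.6],
    [3, -0.8, 4],
    [5.8, -1.6, 4],
    [8.6, -2.4, 4],
    [11.4, -3.1, 4],
    [14.2, -3.9, 4],
    [16.6, -4.6, 4],
    [18, -5, 4],
    [18.5, -5.1, 3],
    [18.5, -5.1, 2],
  ],
  twist=[
    [0, 0, 0],
    [0, 0, 0],
    [0, 0, 0],
    [0, 0, 0],
    [0, 0, 0],
    [0, 0, 0],
    [0, 0, 0],
    [0, 0, 0],
    [0, 0, 0],
    [0, 0, 0],
    [0, 0, 0],
    [0, 0, 0],
  ],
  claw=[1, 1, 1, 1, 1, 1, 1, 1, 1, 1, 1, 1],
)

```text
t: 13.5
eef_pos: [0.6397, 0.0774, 0.0659]
ee_rot: [0.0, 0.659, 0.752, 0.0]
ft_force: [0.4, -0.6, -2.4]
grip_width: 0.0487
grasp_force: 31.6
```

Call:
move_arm(
  dp=[
    [0, 0, -0.5],
    [0, 0, -0.9],
    [0, 0, -0.9],
    [0, 0, -0.9],
    [0, 0, -0.9],
    [0, 0, -0.9],
    [0, 0, -0.9],
    [0, 0, -0.9],
    [0, 0, -0.9],
    [0, 0, -0.9],
    [0, 0, -0.9],
    [0, 0, -0.9],
  ],
  twist=[
    [0, 0, 0],
    [0, 0, 0],
    [0, 0, 0],
    [0, 0, 0],
    [0, 0, 0],
    [0, 0, 0],
    [0, 0, 0],
    [0, 0, 0],
    [0, 0, 0],
    [0, 0, 0],
    [0, 0, 0],
    [0, 0, 0],
  ],
  claw=[1, 1, 1, 1, 1, 0.8, 0.6, 0.4, 0.2, 0, 0, 0],
)

```text
t: 14.7
eef_pos: [0.6395, 0.0775, 0.0572]
ee_rot: [-0.0, 0.659, 0.752, -0.0]
ft_force: [-0.9, 0.1, 0.2]
grip_width: 0.0856
grasp_force: 0.0
```

Call:
move_arm(
  dp=[
    [0, 0, 3],
    [0, 0, 7],
    [-0.5, 0.5, 10.5],
    [-3, 2.8, 12],
    [-6, 5.7, 12],
    [-9, 8.5, 12],
    [-12, 11.3, 12],
    [-15, 14.2, 12],
    [-18, 17, 11.5],
    [-20, 18.9, 11],
    [-20.8, 19.7, 11],
    [-20.8, 19.7, 11],
  ],
  twist=[
    [0, 0, 0],
    [0, 0, 0],
    [0, 0, 0],
    [0, 0, 0],
    [0, 0, 0],
    [0, 0, 0],
    [0, 0, 0],
    [0, 0, 0],
    [0, 0, 0],
    [0, 0, 0],
    [0, 0, 0],
    [0, 0, 0],
  ],
  claw=[0, 0, 0, 0, 0, 0, 0, 0, 0, 0, 0, 0],
)

```text
t: 15.9
eef_pos: [0.431, 0.2752, 0.1675]
ee_rot: [0.0, 0.658, 0.753, 0.0]
ft_force: [-0.1, 0.0, 0.0]
grip_width: 0.0855
grasp_force: 0.0
```

```bash
python3 - <<'E'
from h import *
c=cam("side");save(c,"pics/s4.png");c=cam("top");measure(c)
print(manip.state()["eef_pos"])
E
```

```text
lid (132.8, 264.3) xyz [0.4295 0.2732 0.1158] dia 0.0566 depthz [0.43   0.2743 0.1169]
lid (250.4, 145.7) xyz [0.6358 0.0768 0.103 ] dia 0.0479 depthz [0.6374 0.0777 0.1012]
lid (304.3, 141.2) xyz [ 0.6489 -0.0179  0.0805] dia 0.0398 depthz [ 0.6493 -0.0174  0.0805]
lid (355.4, 136.6) xyz [ 0.6621 -0.1118  0.0607] dia 0.0314 depthz [ 0.6641 -0.1117  0.0565]
cork (203.7, 160.7) xyz [0.6255 0.1705 0.011 ] dia 0.0645 depthz [0.6267 0.1719 0.0112]
cork (302.4, 147.8) xyz [ 0.6511 -0.0176  0.011 ] dia 0.0644 depthz [ 0.6382 -0.0138  0.0819]
cork (351.6, 141.7) xyz [ 0.6633 -0.1116  0.011 ] dia 0.0642 depthz [ 0.654  -0.1038  0.06  ]
[0.43255894 0.27417273 0.16758727]
```

View pics/s4.png

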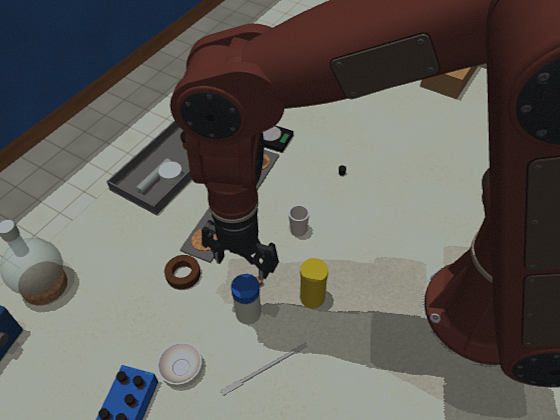

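The gripper is over jar d at (246,290), clear of the yellow jar at (314,283). The beaker at (299,220) is still standing.

Call:
move_arm(
  dp=[
    [0, 0, -2.5],
    [0, 0, -5],
    [0, 0, -7.5],
    [0, 0, -9.5],
    [0, 0, -10.2],
    [0, 0, -10.2],
    [0, 0, -10.2],
    [0, 0, -10.2],
    [0, 0, -10.2],
    [0, 0, -10.2],
    [0, 0, -10.2],
    [0, 0, -10.2],
  ],
  twist=[
    [0, 0, 0],
    [0, 0, 0],
    [0, 0, 0],
    [0, 0, 0],
    [0, 0, 0],
    [0, 0, 0],
    [0, 0, 0],
    [0, 0, 0],
    [0, 0, 0],
    [0, 0, 0],
    [0, 0, 0],
    [0, 0, 0],
  ],
  claw=[0, 0, 0, 0, 0, 0, 0.3, 0.5, 0.8, 1, 1, 1],
)

```text
t: 17.2
eef_pos: [0.4323, 0.2748, 0.0666]
ee_rot: [0.0, 0.659, 0.752, 0.001]
ft_force: [-1.8, 0.7, 6.6]
grip_width: 0.0571
grasp_force: 30.8
```

Call:
move_arm(
  dp=[
    [0, 0, 1],
    [0, 0, 2.5],
    [0.8, -0.4, 3.6],
    [3, -1.6, 4],
    [5.8, -3.1, 4],
    [8.6, -4.6, 4],
    [11.6, -6.1, 4],
    [14.6, -7.7, 4],
    [17.4, -9.2, 4],
    [19, -10, 4],
    [19.5, -10.3, 3],
    [19.5, -10.3, 2],
  ],
  twist=[
    [0, 0, 0],
    [0, 0, 0],
    [0, 0, 0],
    [0, 0, 0],
    [0, 0, 0],
    [0, 0, 0],
    [0, 0, 0],
    [0, 0, 0],
    [0, 0, 0],
    [0, 0, 0],
    [0, 0, 0],
    [0, 0, 0],
  ],
  claw=[1, 1, 1, 1, 1, 1, 1, 1, 1, 1, 1, 1],
  squeeze=35,
)

```text
t: 18.4
eef_pos: [0.6267, 0.1712, 0.0848]
ee_rot: [0.0, 0.659, 0.752, 0.0]
ft_force: [0.2, -0.3, -2.7]
grip_width: 0.0569
grasp_force: 38.0
```

Call:
move_arm(
  dp=[
    [0, 0, -0.5],
    [0, 0, -0.9],
    [0, 0, -0.9],
    [0, 0, -0.9],
    [0, 0, -0.9],
    [0, 0, -0.9],
    [0, 0, -0.9],
    [0, 0, -0.9],
    [0, 0, -0.9],
    [0, 0, -0.9],
    [0, 0, -0.9],
    [0, 0, -0.9],
  ],
  twist=[
    [0, 0, 0],
    [0, 0, 0],
    [0, 0, 0],
    [0, 0, 0],
    [0, 0, 0],
    [0, 0, 0],
    [0, 0, 0],
    [0, 0, 0],
    [0, 0, 0],
    [0, 0, 0],
    [0, 0, 0],
    [0, 0, 0],
  ],
  claw=[1, 1, 1, 1, 1, 0.8, 0.6, 0.4, 0.2, 0, 0, 0],
)

```text
t: 19.6
eef_pos: [0.6264, 0.1717, 0.0762]
ee_rot: [-0.0, 0.659, 0.752, -0.0]
ft_force: [-0.2, -0.7, -0.3]
grip_width: 0.0855
grasp_force: 0.0
```

Call:
move_arm(
  dp=[
    [0, 0, 3],
    [0, 0, 7],
    [0, 0, 11],
    [-2, 0, 13],
    [-6, -1, 13],
    [-10, -2, 13],
    [-14, -3, 13],
    [-18, -4, 13],
    [-22, -5, 13],
    [-24, -5, 13],
    [-24, -5, 13],
    [-24, -5, 13],
  ],
  twist=[
    [0, 0, 0],
    [0, 0, 0],
    [0, 0, 0],
    [0, 0, 0],
    [0, 0, 0],
    [0, 0, 0],
    [0, 0, 0],
    [0, 0, 0],
    [0, 0, 0],
    [0, 0, 0],
    [0, 0, 0],
    [0, 0, 0],
  ],
  claw=[0, 0, 0, 0, 0, 0, 0, 0, 0, 0, 0, 0],
)

```text
t: 20.8
eef_pos: [0.3873, 0.1216, 0.2067]
ee_rot: [0.001, 0.659, 0.752, 0.001]
ft_force: [0.8, -0.1, -0.2]
grip_width: 0.0855
grasp_force: 0.0
```

```bash
python3 - <<'E'
from h import *
c=cam("side");save(c,"pics/s5.png");c2=cam("top");save(c2,"pics/t5.png");measure(c2);np.savez("t5.npz",**c2);np.savez("s5.npz",**c)
# depth check: enclosing circle of points at top heights, and lower walls
for n,cc in(("top",c2),("side",c)):
  W=world(cc)
  for d,h,nm in (((.663,-.1115),.05,'a'),((.6509,-.0175),.07,'b'),((.638,.0768),.092,'c'),((.6255,.171),.116,'d')):
    m=(np.hypot(W[...,0]-d[0],W[...,1]-d[1])<.04)&(abs(W[...,2]-h-.011)<.008)
    if m.sum()>20:
        p=W[m][:,:2]; (cx,cy),r=cv2.minEnclosingCircle(p.astype(np.float32)); print(n,nm,m.sum(),p.mean(0).round(4),round(cx,4),round(cy,4),round(2*r,4),np.median(W[m][:,2]).round(4))
E
```

```text
lid (8.7, 214.5) xyz [0.5184 0.5238 0.0419] dia 0.0882 depthz [0.5193 0.5249 0.0426]
lid (194.4, 151.3) xyz [0.6209 0.1705 0.1268] dia 0.0562 depthz [0.621  0.1708 0.1292]
lid (250.3, 145.7) xyz [0.6359 0.077  0.1024] dia 0.0483 depthz [0.6371 0.0776 0.1028]
lid (304.3, 141.2) xyz [ 0.6489 -0.0179  0.0807] dia 0.0398 depthz [ 0.6498 -0.0175  0.0781]
lid (355.4, 136.6) xyz [ 0.6621 -0.1118  0.0608] dia 0.0314 depthz [ 0.6633 -0.1112  0.06  ]
cork (124.6, 340.5) xyz [0.2864 0.3131 0.011 ] dia 0.1732 depthz [0.392  0.1224 0.6985]
cork (192.8, 412.5) xyz [0.1563 0.1838 0.011 ] dia 0.0523 depthz [0.3543 0.077  0.7173]
cork (253.0, 154.5) xyz [0.6378 0.0766 0.011 ] dia 0.064 depthz [0.6216 0.074  0.1012]
cork (302.3, 148.0) xyz [ 0.6507 -0.0174  0.011 ] dia 0.0642 depthz [ 0.6384 -0.0138  0.081 ]
cork (351.6, 141.7) xyz [ 0.6633 -0.1116  0.011 ] dia 0.0642 depthz [ 0.6546 -0.1042  0.0574]
top a 275 [ 0.6615 -0.1111] 0.6622 -0.1117 0.0343 0.0603
top b 436 [ 0.6482 -0.0172] 0.6485 -0.018 0.0426 0.0807
top c 645 [0.6354 0.0778] 0.636 0.0779 0.0503 0.1026
top d 909 [0.6204 0.1715] 0.6209 0.1717 0.0583 0.1265
side a 110 [ 0.6626 -0.1074] 0.6641 -0.1093 0.0385 0.0601
side b 190 [ 0.6489 -0.0126] 0.6501 -0.0136 0.046 0.0801
side c 297 [0.6358 0.0823] 0.638 0.0811 0.0534 0.1025
side d 456 [0.6208 0.1759] 0.6237 0.1749 0.0638 0.1265
```

View pics/t5.png

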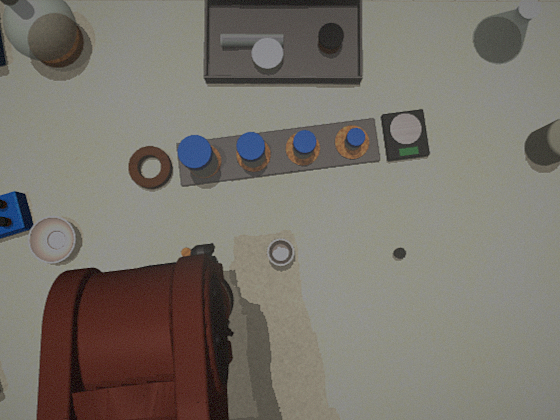

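View pics/s5.png

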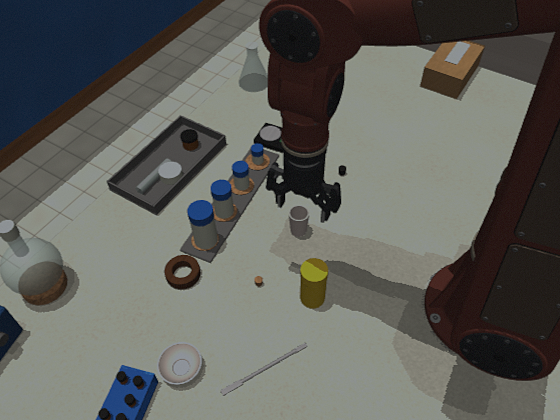

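All four jars stand on their discs in the right order, in the top view at (194,151), (250,146), (304,141) and (355,137). The beaker is upright at (281,252) and the side view agrees. Jar d's lid reads about 4 mm off centre, so I'll check the jar walls by depth.

```bash
python3 - <<'E'
from h import *
from scipy.optimize import least_squares
c=dict(np.load("s5.npz"));W=world(c)
for d,h,r,nm in (((.6628,-.1085),.05,.016,'a'),((.6517,-.0158),.07,.020,'b'),((.6392,.0784),.092,.024,'c'),((.627,.172),.116,.028,'d')):
  for lo,hi in((.016,.011+h*.35),(.011+h*.35,.011+h*.65)):
    m=(np.hypot(W[...,0]-d[0],W[...,1]-d[1])<.045)&(W[...,2]>lo)&(W[...,2]<hi);p=W[m][:,:2]
    f=least_squares(lambda q:np.hypot(*(p-q).T)-r,d,loss="soft_l1",f_scale=.002)
    print(nm,m.sum(),"fit",f.x.round(4),"minus disc mm",((f.x-d)*1e3).round(1),"res",(1e3*np.median(abs(f.fun))).round(2))
big=cv2.resize(c["pixels"][140:265,170:290],None,fx=6,fy=4.8*1.25,interpolation=cv2.INTER_CUBIC)[:600]
cv2.imwrite("pics/s5z.png",cv2.resize(c["pixels"][175:265,170:290],None,fx=6.6,fy=6.6,interpolation=cv2.INTER_CUBIC)[...,::-1])
E
```

```text
a 31 fit [ 0.6642 -0.1097] minus disc mm [ 1.4 -1.2] res 1.42
a 44 fit [ 0.6645 -0.1097] minus disc mm [ 1.7 -1.2] res 0.76
b 80 fit [ 0.6517 -0.0157] minus disc mm [-0.   0.1] res 1.03
b 87 fit [ 0.6515 -0.0165] minus disc mm [-0.2 -0.7] res 1.11
c 133 fit [0.6385 0.0793] minus disc mm [-0.7  0.9] res 0.76
c 144 fit [0.6386 0.0791] minus disc mm [-0.6  0.7] res 0.95
d 215 fit [0.6235 0.1733] minus disc mm [-3.5  1.3] res 0.78
d 219 fit [0.6234 0.1735] minus disc mm [-3.6  1.5] res 0.76
```

View pics/s5z.png

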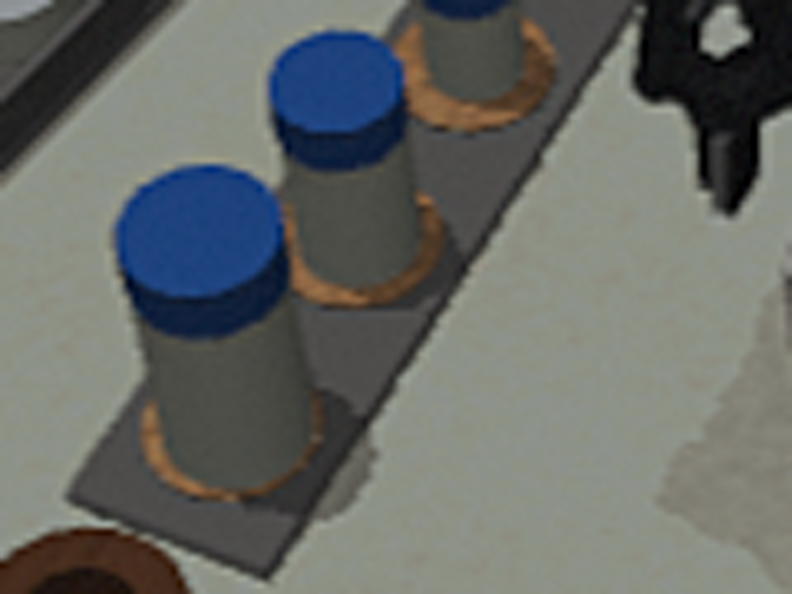

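The zoomed crop and the wall fits agree. Jars a, b and c are centred within about 2 mm. Jar d sits about 3.5 mm too near the robot, with its cork rim wider on the far left. I'll regrip it, lift slightly and shift it.

Call:
move_arm(
  dp=[
    [4, 1, 0],
    [8, 2, 0],
    [12, 3, 0],
    [16, 4, 0],
    [20, 5, 0],
    [23, 5, 0],
    [24, 5, 0],
    [24, 5, -3],
    [24, 5, -6],
    [24, 5, -9],
    [24, 5, -12],
    [24, 5, -13],
  ],
  twist=[
    [0, 0, 0],
    [0, 0, 0],
    [0, 0, 0],
    [0, 0, 0],
    [0, 0, 0],
    [0, 0, 0],
    [0, 0, 0],
    [0, 0, 0],
    [0, 0, 0],
    [0, 0, 0],
    [0, 0, 0],
    [0, 0, 0],
  ],
  claw=[0, 0, 0, 0, 0, 0, 0, 0, 0, 0, 0, 0],
  squeeze=30,
)

```text
t: 22.1
eef_pos: [0.6251, 0.1712, 0.0722]
ee_rot: [-0.002, 0.659, 0.752, -0.002]
ft_force: [-0.3, -0.4, -0.7]
grip_width: 0.0854
grasp_force: 0.0
```

Call:
move_arm(
  dp=[
    [0, 0, 0],
    [0, 0, 0],
    [0, 0, 0],
    [0, 0, 0],
    [0, 0, 0],
    [0, 0, 0],
    [0, 0, 0.3],
    [0, 0, 0.5],
    [0.2, 0, 0.5],
    [0.35, -0.1, 0.5],
    [0.35, -0.1, 0.2],
    [0.35, -0.1, 0],
  ],
  twist=[
    [0, 0, 0],
    [0, 0, 0],
    [0, 0, 0],
    [0, 0, 0],
    [0, 0, 0],
    [0, 0, 0],
    [0, 0, 0],
    [0, 0, 0],
    [0, 0, 0],
    [0, 0, 0],
    [0, 0, 0],
    [0, 0, 0],
  ],
  claw=[0.3, 0.5, 0.8, 1, 1, 1, 1, 1, 1, 1, 1, 1],
)

```text
t: 23.3
eef_pos: [0.6301, 0.1704, 0.077]
ee_rot: [0.0, 0.659, 0.752, 0.0]
ft_force: [-7.3, -0.8, 23.4]
grip_width: 0.0576
grasp_force: 32.2
```

Call:
move_arm(
  dp=[
    [0, 0, 0],
    [0, 0, 0],
    [0, 0, 0],
    [0, 0, 0],
    [0, 0, 0],
    [0, 0, 0],
    [0, 0, 0],
    [0, 0, 0],
    [0, 0, 0],
    [0, 0, 0],
    [0, 0, 3],
    [0, 0, 6],
  ],
  twist=[
    [0, 0, 0],
    [0, 0, 0],
    [0, 0, 0],
    [0, 0, 0],
    [0, 0, 0],
    [0, 0, 0],
    [0, 0, 0],
    [0, 0, 0],
    [0, 0, 0],
    [0, 0, 0],
    [0, 0, 0],
    [0, 0, 0],
  ],
  claw=[0.85, 0.7, 0.6, 0.5, 0.4, 0.3, 0.2, 0, 0, 0, 0, 0],
)

```text
t: 24.5
eef_pos: [0.6293, 0.1703, 0.1361]
ee_rot: [-0.001, 0.659, 0.752, -0.001]
ft_force: [0.1, -0.3, 0.5]
grip_width: 0.0852
grasp_force: 0.0
```

Call:
move_arm(
  dp=[
    [0, 0, 4],
    [0, 0, 7],
    [-3, 0, 7],
    [-7, -1, 7],
    [-11, -2, 7],
    [-15, -3, 7],
    [-19, -4, 7],
    [-23, -5, 7],
    [-24, -5, 7],
    [-24, -5, 7],
    [-24, -5, 7],
    [-24, -5, 7],
  ],
  twist=[
    [0, 0, 0],
    [0, 0, 0],
    [0, 0, 0],
    [0, 0, 0],
    [0, 0, 0],
    [0, 0, 0],
    [0, 0, 0],
    [0, 0, 0],
    [0, 0, 0],
    [0, 0, 0],
    [0, 0, 0],
    [0, 0, 0],
  ],
  claw=[0, 0, 0, 0, 0, 0, 0, 0, 0, 0, 0, 0],
)

```text
t: 25.7
eef_pos: [0.3916, 0.1207, 0.2064]
ee_rot: [0.0, 0.659, 0.752, 0.0]
ft_force: [-0.2, -0.8, 0.1]
grip_width: 0.0856
grasp_force: 0.0
```

```bash
python3 - <<'E'
from h import *
from scipy.optimize import least_squares
c=cam("side");W=world(c)
for d,h,r,nm in (((.6628,-.1085),.05,.016,'a'),((.6517,-.0158),.07,.020,'b'),((.6392,.0784),.092,.024,'c'),((.627,.172),.116,.028,'d')):
  for lo,hi in((.016,.011+h*.35),(.011+h*.35,.011+h*.65)):
    m=(np.hypot(W[...,0]-d[0],W[...,1]-d[1])<.045)&(W[...,2]>lo)&(W[...,2]<hi);p=W[m][:,:2]
    f=least_squares(lambda q:np.hypot(*(p-q).T)-r,d,loss="soft_l1",f_scale=.002)
    print(nm,"minus disc mm",((f.x-d)*1e3).round(1))
measure(cam("top"))
cv2.imwrite("pics/s6z.png",cv2.resize(c["pixels"][135:265,170:330],None,fx=4.5,fy=4.5,interpolation=cv2.INTER_CUBIC)[...,::-1])
E
```

```text
a minus disc mm [ 1.4 -1.7]
a minus disc mm [ 1.  -1.1]
b minus disc mm [-0.1 -0. ]
b minus disc mm [-0.3 -0.3]
c minus disc mm [-0.8  0.9]
c minus disc mm [-0.5  0.9]
d minus disc mm [-0.   0.3]
d minus disc mm [0.1 0.3]
lid (8.7, 214.5) xyz [0.5184 0.5238 0.0419] dia 0.0882 depthz [0.5195 0.5262 0.0399]
lid (194.7, 149.0) xyz [0.625  0.1701 0.1261] dia 0.0561 depthz [0.6254 0.1716 0.1244]
lid (250.3, 145.6) xyz [0.6361 0.0771 0.1025] dia 0.0479 depthz [0.6371 0.0776 0.1029]
lid (304.1, 141.0) xyz [ 0.6493 -0.0177  0.0803] dia 0.0398 depthz [ 0.6495 -0.0175  0.0797]
lid (355.4, 136.6) xyz [ 0.6622 -0.1119  0.0601] dia 0.0314 depthz [ 0.6631 -0.1111  0.0608]
cork (126.5, 336.5) xyz [0.2938 0.3096 0.011 ] dia 0.1754 depthz [0.3941 0.1218 0.6964]
cork (193.7, 404.8) xyz [0.1702 0.1823 0.011 ] dia 0.0657 depthz [0.3586 0.0766 0.7163]
cork (253.0, 154.6) xyz [0.6375 0.0766 0.011 ] dia 0.0642 depthz [0.621  0.0721 0.1044]
cork (302.3, 148.0) xyz [ 0.6507 -0.0176  0.011 ] dia 0.0639 depthz [ 0.637  -0.0139  0.0788]
cork (351.6, 141.7) xyz [ 0.6633 -0.1116  0.011 ] dia 0.0642 depthz [ 0.6538 -0.1037  0.0609]
```

View pics/s6z.png

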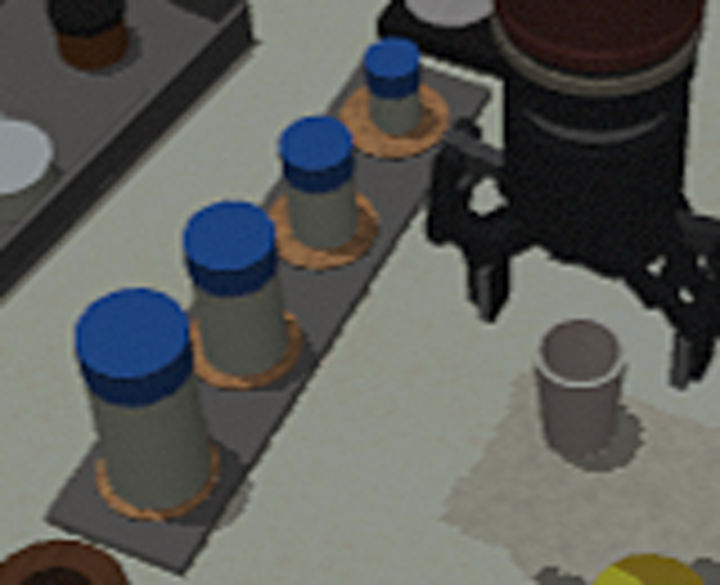

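The crop shows all four jars upright and centred on their discs, growing in size away from the scale. The beaker is upright and the gripper is clear, so I'm handing in.

```bash
python3 -c "from plant import manip; print(manip.sign_off())"
```

```text
the job is handed in; nothing more can be done
None
```

I put all four jars upright on their cork discs, smallest next to the scale and largest farthest from it, each measured within about 2–3 mm of centre, left the beaker standing, and handed the job in at about 26 s.

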